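# Index a drilling jig's carrier to the marked station

### The job

The brown wooden blank lies ready in the carrier of the drilling jig. First press the yellow hold-down flap fully shut until it clicks past its catch, then push the carrier along its rails until it clicks into the station with the green marker, without running past that station. Leave the blank lying in the carrier, and leave the pencil, mug, glass tumbler, carpenter's square and offcut where they are.

Things in the scene. Friction and masses are not known exactly. Their poses are not given: they have to be found in the camera images.
- jig: the fixed drilling jig: plywood base 240 x 440 x 18 mm with two aluminium rails along its y axis between dark steel end blocks (tops 50 mm above the bench, inner faces at y = -190 and +190 mm). Origin on the bench, midway between the rails; y along the rails, the way the carrier is to go; x across, away from the robot; the base spans x -132 to +108 mm
- carrier (a joint): travel of the carrier along the jig's +y, in m: 0 at the start end of the rails, 0.213 at the other end. Sprung detents at 0.075, 0.135 and 0.195, one beside each marker, take about 11 N to push into or out of, draw the carrier in over the last 6 mm and centre it; between them it slides with about 1.5 N
- handle_top (a point): centre of the top edge of the carrier's upright blue push handle, 118 mm above the bench: a plate 14 mm thick along the rails, 60 mm wide across them, standing 62 mm high on the trailing end of the carrier (62 mm behind the carrier's middle); push it from behind or pinch it from above
- pointer (a point): tip of the red pointer on the far (+x) side of the carrier, at the carrier's middle, 54 mm above the bench. The carrier is in a station when the pointer is level with its marker along the rails. Axes as the jig's
- marker_green: green round marker, 20 mm across, 14 mm tall, fixed on the jig's base at x = +94 mm beside one of the three stations: the one wanted. Two grey markers of the same size stand at the other two. Origin under its centre; axes as the jig's
- flap (a joint): angle of the hold-down flap in rad: 0 fully shut (flat over the blank), grows as it opens upward. It stays where it is left by hinge friction; over the last 0.12 rad it must be pressed past a sprung catch, which then holds it at 0 (about 11 N at the red pad)
- flap_hinge (a point): middle of the flap's hinge line, carried by the carrier: the line runs along the rails, on the far (+x) side of the carrier, 85.5 mm above the bench. The flap is a yellow plate, 82 mm from hinge to free edge, 70 mm wide, 6 mm thick, reaching from the hinge towards -x when shut; a catch post 96 mm tall stands just beyond the free edge
- press_pad (a point): the place to press: centre of the foot of the round red pad (26 mm across, 3 mm high) on the upper face of the flap, 52 mm from the hinge line and 3 mm above the hinge axis when shut; the pad's top is then 92 mm above the bench
- blank: loose brown wooden blank, 50 x 90 x 24 mm, lying in the carrier's shallow nest; origin under its centre
- nest (a point): centre of the nest's floor on the carrier (a pale plate, 130 mm across the rails, 150 mm along them, its top 56 mm above the bench), 18 mm ahead of the carrier's middle, 56 mm above the bench
- pencil: flat red carpenter's pencil, 14 x 175 x 8 mm, lying on the front edge of the jig's base; origin under its centre
- mug: white mug, 80 mm across, 95 mm tall; origin under its centre
- tumbler: clear glass tumbler, 72 mm across, 110 mm tall; origin under its centre
- square: carpenter's square lying flat, wooden stock 22 x 110 x 14 mm with a 140 mm steel blade; origin under the centre of the stock
- offcut: pale offcut of wood, 45 x 160 x 45 mm; origin under its centre

How it is judged:
By the outcome, as a careful person would: the job done as asked, in the order asked, and still so for the second after the job is handed in, with the robot touching nothing.
It also fails if it takes over 45 s, if anything falls off the work surface, if the arm or the gripper's body presses on something with over 40 N, if the wrist force passes 120 N, or if a joint passes its speed limit or range.

### The arm

A 7-joint arm with a two-finger parallel gripper is mounted at the origin on the work surface. World frame = base frame: x ahead of the robot, y to its left, z up, the work surface at z = 0. Lengths are in m, angles in rad, forces in N, time in s.
With the tool pointing down it reaches from about 0.425 to 0.925 m from the base axis. Payload 6.8 kg.
Tool frame: the origin (TCP) lies midway between the tips of the shut fingers; the grasp point (between the pads) lies 19 mm behind it (bot.pinch_z is the distance from the TCP to the grasp point, in m); z points along the fingers, y is the line along which they close (so a half turn about z gives the same grasp; the last joint's range is limited). The gripper opens to 85 mm and grips with 20 to 120 N. Pads are 22 mm wide; open, the fingers measure 114 mm over their backs; the gripper's body (76 mm by 85 mm) begins 54 mm behind the grasp point. The pads swing forward as they close: fully open they stand 13 mm farther back than shut.
Start: joints at [1.226, 0.477, 0.022, 1.555, -0.011, 1.109, -0.083], TCP at [0.158, -0.656, 0.231] pointing down, gripper open.
Joint ranges: [-2.96, 2.96], [-0.34, 2.1], [-1.41, 1.46], [0.24, 2.44], [-1.37, 4.51], [0.17, 1.92], [-2.96, 2.96]. Speed limits (rad/s): [2.39, 2.39, 3.14, 3.14, 3.14, 3.14, 3.14].

### API

Orientations are given as a unit quaternion [w, x, y, z].
In Python, from station import bot, imaging gives the robot as it stands. The module is installed in compiled form; this text tells all that it offers.
- The arm moves only by the tool carry_out, never from a script. Its argument "targets" is a list of rows, each a list of 5 numbers: the shift along the tool's x, y, z in cm, then the turn about the tool's z in degrees, then the opening, from -1 (shut) to 1 (fully open). In form: [[x, y, z, yaw, gripper], ...]. A call has 1 to 12 rows; each row shifts and turns the commanded pose from where the row before left it, along the tool's axes as they then stand; what a row does not reach is not made up. A row lasts 1/10 s, in which the tool goes at most 50 mm and 8.59 degrees, less where a joint would pass 70% of its speed; a pose out of reach is approached as far as the arm can. A call is refused whole if a number of a shift passes 5 or a number of a turn 8.59, either way. A call with a gripper value outside its range is refused whole. The fingers move at their own pace and stop on an object; "force" is the grip in N (left out, the last holds). Time passes only in rows, so rows that do not move let the fingers close. It gives the time, the measured TCP pose, the force, the opening and the grip force at its end, in the units of the state.
- bot.get_obs(): the state, without advancing time (a new reading comes with each control period).
- imaging.read_camera(name): name is "scene" or "top" or "wrist"; returns the picture (400x640x3 uint8, red, green, blue); there is no depth.
- imaging.calibration(name): a dict with "fx", "fy", "cx", "cy" (pixels), "extrinsics" (4x4, takes a point from world to camera coordinates). Camera axes: x right, y up, looking along -z (the intrinsics and any distortion apply to the point x, -y, -z); pixel columns grow to the right and rows downward; lengths in m; the calibration is good to about 2 mm. A picture is of the moment at which its call begins: read the wrist's pose just before it. calibration takes no time and is no camera call; for the wrist camera it gives the pose at the moment of the call.
- bot.hand_in(): hands the job in; it is judged then, once.
The state is a dict: "t": time; "q": joint angles; "joint_vel": joint speeds; "joint_torque": joint torques, N m; "eef_pos": TCP position; "tool_rot": TCP orientation; "contact_force": force on the tool from outside, world axes, zero at the start; "torque": the same for the moment, N m; "gripper_width": opening from 0.0 (shut) to 1.0 (fully open); "grasp_force": force on a finger pad.
Only numpy, scipy, OpenCV 4.12 (cv2) and the standard library are available. Lean on these libraries where they do the work, as an engineer would, in place of code of your own. Each camera call takes 0.05 s, during which the arm holds its last target. There are 200 camera calls.

## Working session

There is one attempt and no reset: what is moved stays moved. The work goes in short steps, Python scripts to look and compute and a tool call to move; the robot and the scene stay as the last step left them, time stands still between calls to the robot, and variables do not carry over. Pictures are saved under pics/ and viewed, at most 10 in all, crops included, and the job is handed in when it is done.

Besides the shell and the picture viewer there is one more tool, called after "Call:" as name([rows], argument=value, ...), one row to a line, values as JSON. carry_out: Moves the arm, as the interface text tells. Its arguments: {"type":"object","properties":{"targets":{"type":"array"},"force":{"type":"number"}},"required":["targets"]}

```bash
mkdir -p pics; python3 - <<'E'
from station import bot, imaging
import cv2,numpy as np
o=bot.get_obs();print(o['eef_pos'],o['tool_rot'],o['contact_force'])
for n in ["scene","top"]:
    im=imaging.read_camera(n);cv2.imwrite(f"pics/{n}0.png",im[:,:,::-1])
    c=imaging.calibration(n);print(n,c)
E
```

```text
[ 0.15819766 -0.65556985  0.2303098 ] [-9.24851183e-04  9.92998213e-01  1.18125630e-01 -1.70368101e-04] [ 0.65716507 -0.16650497  0.46579553]
scene {'fx': 477.63471514476987, 'fy': 477.63471514476987, 'cx': 316.88019096888024, 'cy': 198.43122602645664, 'extrinsics': array([[-0.22122945,  0.97520934, -0.00492669,  0.13408935],
       [-0.82090532, -0.18349309,  0.5407816 ,  0.38516809],
       [ 0.52647125,  0.12368116,  0.84114861, -1.59819985],
       [ 0.        ,  0.        ,  0.        ,  1.        ]])}
top {'fx': 438.8313882539089, 'fy': 438.8313882539089, 'cx': 314.12734769036837, 'cy': 197.8753867354197, 'extrinsics': array([[-0.01160494, -0.99990123,  0.00792816, -0.00962343],
       [ 0.9802601 , -0.00981126,  0.19746866, -0.5387387 ],
       [-0.19737137,  0.01006327,  0.98027714, -1.34773751],
       [ 0.        ,  0.        ,  0.        ,  1.        ]])}
```

View pics/scene0.png

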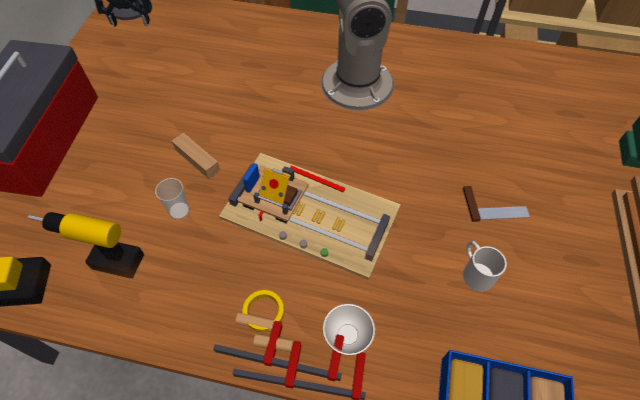

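View pics/top0.png

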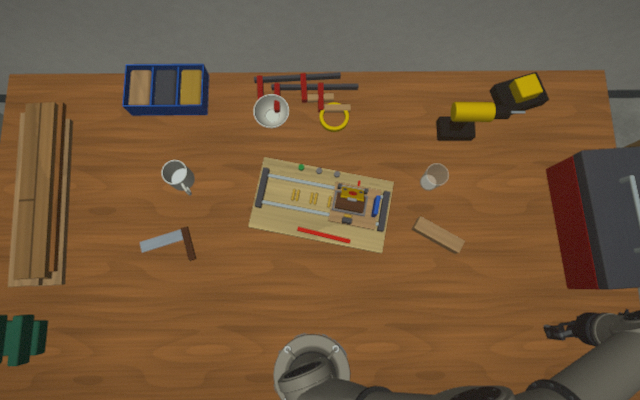

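The scene view shows the carrier at the start end: handle at about (251,178), flap standing open at (274,185), pointer at (262,215). The markers run grey (283,235), grey (304,243) and green (324,252), so the wanted station is the far one. The top view agrees, with green at (301,167), and the rails run towards world +y.

```bash
cat > h.py <<'E'
import numpy as np,cv2
from station import bot,imaging
def ray(c,u,v):
    E=c['extrinsics'];R=E[:3,:3];t=E[:3,3]
    d=R.T@np.array([(u-c['cx'])/c['fx'],-(v-c['cy'])/c['fy'],-1]);return -R.T@t,d
def onz(c,u,v,z):
    o,d=ray(c,u,v);return o+d*(z-o[2])/d[2]
def proj(c,p):
    q=c['extrinsics'][:3,:3]@np.array(p)+c['extrinsics'][:3,3]
    return c['cx']+c['fx']*q[0]/-q[2],c['cy']-c['fy']*q[1]/-q[2]
def tri(c1,a,c2,b):
    o1,d1=ray(c1,*a);o2,d2=ray(c2,*b)
    s=np.linalg.lstsq(np.c_[d1,-d2],o2-o1,rcond=None)[0]
    p,q=o1+s[0]*d1,o2+s[1]*d2;return (p+q)/2,np.linalg.norm(p-q)
def blobs(im,box,lo,hi,amin=6):
    x0,y0,x1,y1=box;h=cv2.cvtColor(im[y0:y1,x0:x1],cv2.COLOR_RGB2HSV)
    m=cv2.inRange(h,lo,hi);n,l,s,c=cv2.connectedComponentsWithStats(m)
    return [(s[i,4],np.round(c[i]+[x0,y0],1).tolist(),(s[i,:4]+[x0,y0,0,0]).tolist()) for i in range(1,n) if s[i,4]>=amin]
E
python3 - <<'E'
from h import *
S={}
for n,b in [("scene",(210,145,410,280)),("top",(240,150,405,260))]:
    im=imaging.read_camera(n);c=imaging.calibration(n)
    for k,lo,hi in [("green",(50,90,40),(80,255,255)),("blue",(105,120,40),(125,255,255)),("red",(0,190,80),(4,255,255)),("red2",(172,170,80),(180,255,255)),("yellow",(22,200,120),(30,255,255)),("grey",(0,0,70),(180,60,150)),("dark",(0,0,0),(180,110,75))]:
        print(n,k,blobs(im,b,lo,hi,8))
    x0,y0,x1,y1=b
    cv2.imwrite(f"pics/{n}1.png",cv2.resize(im[y0:y1,x0:x1,::-1],None,fx=4,fy=4,interpolation=cv2.INTER_CUBIC))
E
```

```text
scene green [(np.int32(32), [324.0, 251.3], [321, 249, 7, 6])]
scene blue [(np.int32(281), [250.8, 177.2], [243, 163, 16, 30])]
scene red [(np.int32(236), [318.0, 178.7], [290, 166, 55, 26]), (np.int32(55), [273.4, 183.3], [270, 179, 8, 9]), (np.int32(23), [260.7, 214.3], [259, 210, 5, 10])]
scene red2 []
scene yellow [(np.int32(540), [273.9, 185.9], [259, 169, 31, 35])]
scene grey [(np.int32(36), [287.4, 169.3], [282, 167, 11, 6]), (np.int32(15), [277.1, 171.7], [272, 170, 11, 4]), (np.int32(123), [236.6, 190.2], [229, 178, 15, 23]), (np.int32(103), [291.1, 200.7], [273, 189, 29, 21]), (np.int32(22), [257.0, 194.7], [254, 191, 8, 8]), (np.int32(22), [313.5, 198.1], [303, 194, 22, 9]), (np.int32(20), [335.5, 206.5], [326, 203, 20, 8]), (np.int32(20), [356.5, 214.5], [347, 211, 20, 8]), (np.int32(335), [377.3, 234.6], [364, 214, 26, 42]), (np.int32(38), [282.3, 234.2], [279, 231, 7, 7]), (np.int32(36), [302.9, 242.6], [300, 240, 7, 6])]
scene dark [(np.int32(44), [290.1, 174.6], [283, 170, 11, 11]), (np.int32(87), [236.6, 197.3], [229, 186, 17, 20]), (np.int32(9), [263.1, 187.7], [262
[... 664 characters left out ...]
.0], [255, 168, 80, 45]), (np.int32(27), [318.6, 170.3], [316, 168, 6, 6]), (np.int32(27), [336.4, 173.7], [334, 171, 6, 6]), (np.int32(14), [340.4, 185.0], [338, 184, 7, 4]), (np.int32(11), [365.5, 189.7], [363, 189, 5, 3]), (np.int32(156), [348.7, 206.2], [332, 190, 36, 26]), (np.int32(227), [383.3, 209.9], [376, 191, 14, 39]), (np.int32(30), [351.6, 199.4], [347, 198, 10, 4]), (np.int32(19), [321.8, 213.9], [313, 213, 17, 3]), (np.int32(34), [346.4, 219.3], [342, 217, 10, 5])]
top dark [(np.int32(219), [261.8, 187.7], [255, 168, 14, 40]), (np.int32(10), [365.0, 191.7], [364, 190, 3, 4]), (np.int32(211), [382.9, 211.1], [377, 192, 12, 39]), (np.int32(43), [346.0, 220.4], [342, 218, 9, 6])]
```

View pics/scene1.png

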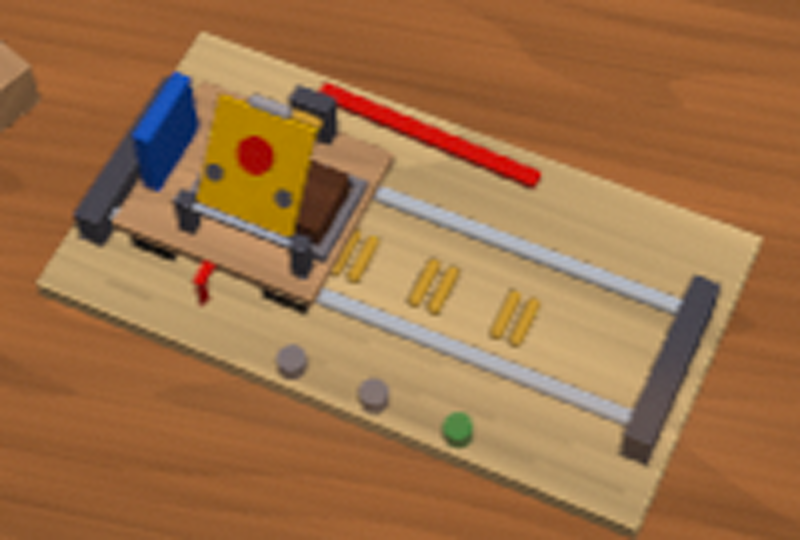

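View pics/top1.png

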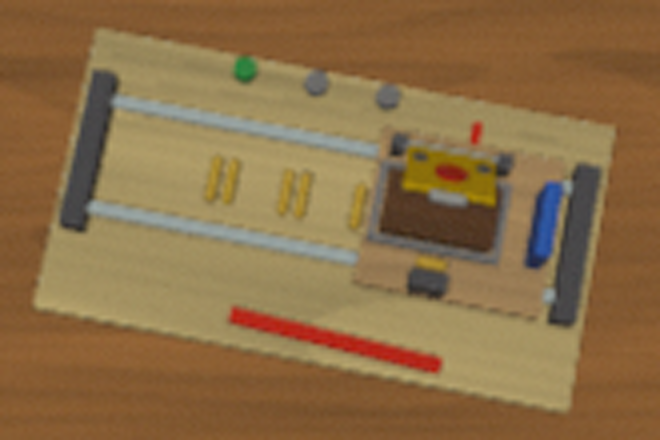

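The crops show the flap roughly 60-70° open with its pad in view. The base corners in the top crop are at (97,30), (614,125), (572,410) and (35,307), and the pointer tip is at (477,124).

```bash
python3 - <<'E'
from h import *
s=imaging.calibration("scene");t=imaging.calibration("top")
C=lambda u,v:(240+u/4-.4,150+v/4-.4)
D=lambda u,v:(210+u/4-.4,145+v/4-.4)
np.set_printoptions(precision=4,suppress=True)
P={}
for n,a,b in [("green",(324,251.3),(300.8,167)),("g1",(302.9,242.6),(318.6,170.3)),("g0",(282.3,234.2),(336.4,173.7)),("pointer",D(202,300),C(477,124)),("pad",(273.4,183.3),(352.4,192.9)),
 ("h_top_R",D(176,73),C(553,183)),("h_top_L",D(136,133),C(530,263))]:
    P[n]=tri(s,a,t,b);print(n,*P[n])
c=[(97,30),(614,125),(572,410),(35,307)];d=[(637,532),(37,288),(203,33),(762,240)]
W=np.array([onz(t,*C(*x),.018) for x in c]);V=np.array([onz(s,*D(*x),.018) for x in d]);print(W,V)
for X in (W,V):
    print("edges",[np.linalg.norm(X[i]-X[(i+1)%4]) for i in range(4)])
J=(W+V)/2
y=(J[0]+J[3]-J[1]-J[2])[:2];y/=np.linalg.norm(y)
ym=(P['green'][0]-P['g0'][0])[:2];ym/=np.linalg.norm(ym)
print("y",y,ym,"ang",np.degrees(np.arctan2(y[1],y[0])),np.degrees(np.arctan2(ym[1],ym[0])))
x=np.array([y[1],-y[0]]);cen=J.mean(0)[:2];o=cen+x*.012;print("origin",o)
for k in P: 
    e=P[k][0][:2]-o;print(k,"jig",e@x,e@y,P[k][0][2])
E
```

```text
green [0.6478 0.0277 0.0289] 0.0013487641943158912
g1 [ 0.6357 -0.031   0.0299] 0.001069994671124141
g0 [ 0.6236 -0.0895  0.0302] 0.000725563270318982
pointer [ 0.5975 -0.1596  0.0367] 0.005233733197183036
pad [ 0.5371 -0.1298  0.1308] 0.0015417311000626816
h_top_R [ 0.5176 -0.1914  0.1763] 0.01753942875165576
h_top_L [ 0.4851 -0.2166  0.0535] 0.03658901492278701
[[ 0.6862  0.1503  0.018 ]
 [ 0.6006 -0.2777  0.018 ]
 [ 0.3666 -0.233   0.018 ]
 [ 0.4541  0.1978  0.018 ]] [[ 0.6894  0.153   0.018 ]
 [ 0.6026 -0.2742  0.018 ]
 [ 0.3668 -0.2263  0.018 ]
 [ 0.4567  0.2016  0.018 ]]
edges [np.float64(0.4364639674210171), np.float64(0.23831178566185335), np.float64(0.43953352281246916), np.float64(0.23694752333423905)]
edges [np.float64(0.43598182109775324), np.float64(0.24061476433164025), np.float64(0.4372483436209555), np.float64(0.23769713374489027)]
y [0.2    0.9798] [0.2022 0.9793] ang 78.46165164911797 78.33175242110336
origin [ 0.5396 -0.041 ]
green jig 0.09222589114868614 0.0889023032339346 0.028932105356712534
g1 jig 0.09214473844594084 0.029014845832826423 0.029940250391804812
g0 jig 0.09195464282582486 -0.030739342906826436 0.03017938617328897
pointer jig 0.08037519780933704 -0.1046619187518181 0.03674643038997283
pad jig 0.015307465167148827 -0.08755100300591813 0.13076124465764127
h_top_R jig 0.008508369033938874 -0.15176355377223258 0.17625983602879414
h_top_L jig -0.018255994076172052 -0.1830292043336159 0.053483682168651736
```

Call:
carry_out([
  [3,-2.4,0,0,-1],
  [3.7,-2.9,0,0,-1],
  [3.7,-2.9,0,0,-1],
  [3.7,-2.9,0,0,-1],
  [3.7,-2.9,0,0,-1],
  [3.7,-2.9,0,0,-1],
  [3.7,-2.9,0,0,-1],
  [3.7,-2.9,0,0,-1],
  [3.7,-2.9,0,0,-1],
  [3.7,-2.9,0,0,-1],
  [3.7,-2.9,0,0,-1],
  [3.7,-2.9,0,0,-1],
])

```text
t: 1.4
eef_pos: [0.5035, -0.2187, 0.2314]
tool_rot: [0.0, 0.993, 0.118, 0.0]
contact_force: [0.2, -0.4, 0.3]
gripper_width: 0.001
grasp_force: 0.0
```

Call:
carry_out([
  [0,0,0,8.4,-1],
  [0,0,0,8.4,-1],
  [0,0,0,8.3,-1],
  [0,0,0,0,-1],
])

```text
t: 1.8
eef_pos: [0.5026, -0.22, 0.2311]
tool_rot: [0.0, 0.995, -0.101, -0.0]
contact_force: [0.6, -0.3, -0.6]
gripper_width: -0.003
grasp_force: 0.0
```

```bash
cat >> h.py <<'E'
O=np.array([.5386,-.0408]);Y=np.array([.2015,.9795]);X=np.array([.9795,-.2015])
def where():
    o=bot.get_obs();p=np.array(o['eef_pos']);w,x,y,z=o['tool_rot']
    tx=np.array([1-2*(y*y+z*z),2*(x*y+w*z)]);
    print("t",round(o['t'],2),"jig",np.round([(p[:2]-O)@X,(p[:2]-O)@Y,p[2]],4),"toolx off jigx deg",round(np.degrees(np.arctan2(tx@Y,tx@X)),2),"F",np.round(o['contact_force'],1),"w",round(o['gripper_width'],3),o['grasp_force'])
E
python3 -c "from h import *;where()"
```

```text
t 1.8 jig [ 0.0009 -0.1828  0.2311] toolx off jigx deg 0.04 F [ 0.6 -0.3 -0.6] w -0.003 0.0
```

Call:
carry_out([
  [1.5,-3.2,0,0,-1],
  [1.5,-3.2,0,0,-1],
  [1.4,-3.1,0,0,-1],
  [0,0,3.5,0,-1],
  [0,0,3.5,0,-1],
  [0,0,2,0,-1],
  [0,0,0,0,-1],
])

```text
t: 2.5
eef_pos: [0.5624, -0.1357, 0.1382]
tool_rot: [-0.0, 0.995, -0.099, -0.003]
contact_force: [0.0, 1.1, 0.5]
gripper_width: 0.001
grasp_force: 0.0
```

```bash
python3 - <<'E'
from h import *
where()
im=imaging.read_camera("scene")[120:270,190:390];cv2.imwrite("pics/s2.png",cv2.resize(im[:,:,::-1],None,fx=4,fy=4,interpolation=cv2.INTER_CUBIC))
E
```

```text
t 2.5 jig [ 0.0424 -0.0881  0.1382] toolx off jigx deg 0.3 F [0.  1.1 0.5] w 0.001 0.0
```

View pics/s2.png

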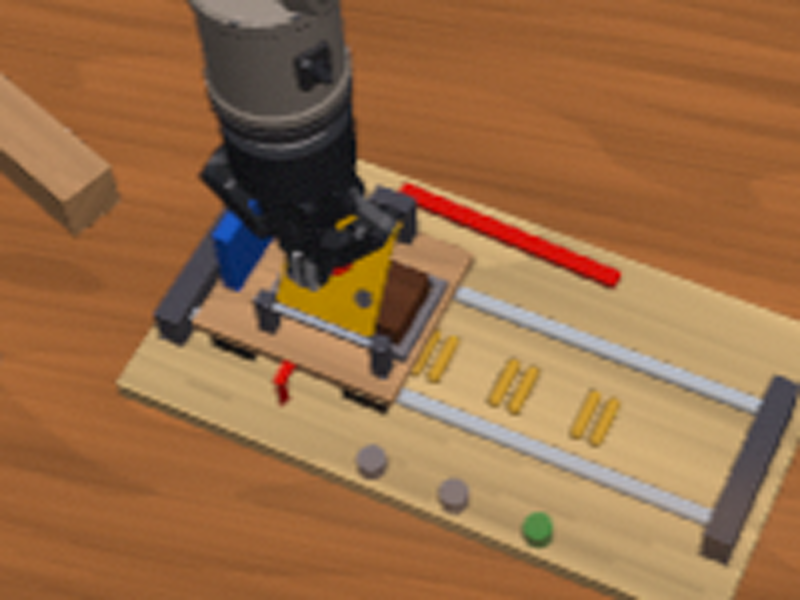

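The shut fingers (305,270) stand on the hinge side of the flap, in line with the pad. I'll sweep the flap over and down along its arc.

Call:
carry_out([
  [-0.8,0,0.2,0,-1],
  [-0.8,0,0.2,0,-1],
  [-0.8,0,0.3,0,-1],
  [-0.7,0,0.5,0,-1],
  [-0.6,0,0.5,0,-1],
  [-0.6,0,0.5,0,-1],
  [-0.5,0,0.5,0,-1],
  [-0.4,0,0.5,0,-1],
  [0,0,0,0,-1],
])

```text
t: 3.45
eef_pos: [0.5125, -0.1254, 0.1083]
tool_rot: [-0.0, 0.995, -0.1, -0.001]
contact_force: [-0.3, -0.0, 0.1]
gripper_width: -0.004
grasp_force: 0.0
```

```bash
python3 -c "from h import *;where()"
```

```text
t 3.45 jig [-0.0085 -0.0881  0.1083] toolx off jigx deg 0.1 F [-0.3 -0.   0.1] w -0.004 0.0
```

Call:
carry_out([
  [-0.1,0,0.4,0,-1],
  [-0.1,0,0.4,0,-1],
  [0,0,0.3,0,-1],
  [0,0,0.3,0,-1],
  [0,0,0.2,0,-1],
  [0,0,0,0,-1],
])

```text
t: 4.05
eef_pos: [0.5118, -0.1251, 0.0929]
tool_rot: [-0.0, 0.995, -0.1, -0.0]
contact_force: [0.7, -0.7, -0.2]
gripper_width: -0.0
grasp_force: 0.0
```

```bash
python3 -c "from h import *;where()"
```

```text
t 4.05 jig [-0.0092 -0.088   0.0929] toolx off jigx deg 0.09 F [ 0.7 -0.7 -0.2] w -0.0 0.0
```

Call:
carry_out([
  [0,0,0.2,0,-1],
  [0,0,0.2,0,-1],
  [0,0,0,0,-1],
])

```text
t: 4.35
eef_pos: [0.5123, -0.1252, 0.091]
tool_rot: [0.0, 0.995, -0.101, 0.0]
contact_force: [-7.1, 2.2, 19.3]
gripper_width: 0.003
grasp_force: 9.8
```

```bash
python3 -c "from h import *;where()"
```

```text
t 4.35 jig [-0.0087 -0.088   0.091 ] toolx off jigx deg 0.08 F [-7.1  2.2 19.3] w 0.003 9.8051677364856
```

Call:
carry_out([
  [0,0,-1,0,-1],
  [0,0,-3,0,-1],
  [0,0,-4,0,0],
  [0,4,-2,0,0],
  [0,4,0,0,0],
  [0,0,0,0,0],
])

```text
t: 4.95
eef_pos: [0.4946, -0.2102, 0.1903]
tool_rot: [0.002, 0.994, -0.105, 0.001]
contact_force: [0.3, -0.9, -0.5]
gripper_width: 0.503
grasp_force: 0.0
```

```bash
python3 - <<'E'
from h import *
where()
a=imaging.read_camera("scene");b=imaging.read_camera("top")
f=lambda m:cv2.resize(m[:,:,::-1],None,fx=4,fy=4,interpolation=cv2.INTER_CUBIC)
cv2.imwrite("pics/s3.png",np.hstack([f(a[130:270,210:310]),f(b[140:280,315:415])]))
E
```

```text
t 4.95 jig [-0.009  -0.1748  0.1903] toolx off jigx deg -0.4 F [ 0.3 -0.9 -0.5] w 0.503 0.0
```

View pics/s3.png

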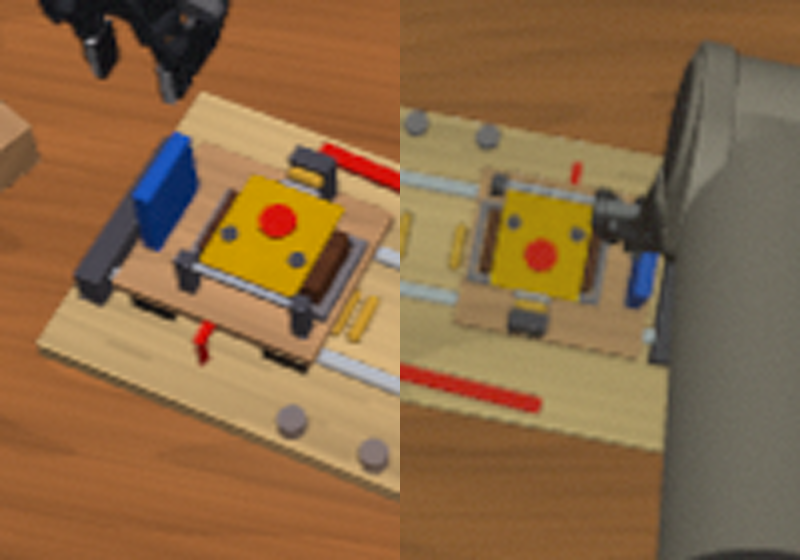

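The flap lies flat over the blank with its free edge under the catch post, and the handle is clear. Next I'll check the pad height and handle position numerically.

```bash
python3 - <<'E'
from h import *
s=imaging.calibration("scene");t=imaging.calibration("top")
j=lambda p:np.round([(p[:2]-O)@X,(p[:2]-O)@Y,p[2]],4)
D=lambda u,v:(210+u/4-.4,130+v/4-.4);C=lambda u,v:(315+(u-400)/4-.4,140+v/4-.4)
p,e=tri(s,D(277,220),t,C(540,255));print("pad",j(p),e)
for u,v in [(182,135),(196,146),(136,193),(150,203)]: print("handle",j(onz(s,*D(u,v),.118)))
where()
E
```

```text
pad [-0.0087 -0.0873  0.0914] 0.0006357534717373437
handle [-0.0286 -0.1657  0.118 ]
handle [-0.0243 -0.1529  0.118 ]
handle [ 0.0254 -0.1706  0.118 ]
handle [ 0.0286 -0.1584  0.118 ]
t 5.05 jig [-0.0091 -0.1691  0.1893] toolx off jigx deg -0.06 F [ 0.3  0.  -0.2] w 0.499 0.0
```

Call:
carry_out([
  [0.9,-0.2,2,0,0],
  [0,0,3,0,0],
  [0,0,3,0,0],
  [0,0,1.8,0,0],
  [0,0,0,0,0],
])

```text
t: 5.55
eef_pos: [0.5035, -0.201, 0.0885]
tool_rot: [-0.001, 0.995, -0.099, -0.003]
contact_force: [1.1, -0.5, 0.2]
gripper_width: 0.503
grasp_force: 0.0
```

Call:
carry_out([
  [0,0,0,0,-1],
  [0,0,0,0,-1],
  [0,0,0,0,-1],
  [0,0,0,0,-1],
  [0,0,0,0,-1],
], force=40)

```text
t: 6.05
eef_pos: [0.5062, -0.2033, 0.0926]
tool_rot: [0.0, 0.995, -0.1, 0.001]
contact_force: [-0.5, 1.9, 6.5]
gripper_width: 0.158
grasp_force: 40.7
```

```bash
python3 - <<'E'
from h import *
where()
a=imaging.read_camera("scene")
print(blobs(a,(210,195,410,280),(0,190,80),(4,255,255)))
E
```

```text
t 6.05 jig [ 0.001  -0.1657  0.0926] toolx off jigx deg 0.09 F [-0.5  1.9  6.5] w 0.158 40.718804597854614
[(np.int32(24), [260.9, 214.4], [259, 210, 5, 11])]
```

Call:
carry_out([
  [0,-0.7,0,0,-1],
  [0,-1.4,0,0,-1],
  [0,-1.4,0,0,-1],
  [0,-1.4,0,0,-1],
  [0,-1.4,0,0,-1],
  [0,-1.4,0,0,-1],
  [0,-1.4,0,0,-1],
  [0,-1.4,0,0,-1],
  [0,-1.4,0,0,-1],
  [0,-1.4,0,0,-1],
  [0,-1.4,0,0,-1],
  [0,0,0,0,-1],
])

```text
t: 7.3
eef_pos: [0.5365, -0.0579, 0.0926]
tool_rot: [-0.0, 0.995, -0.1, 0.002]
contact_force: [1.6, 2.6, 5.7]
gripper_width: 0.157
grasp_force: 41.1
```

Call:
carry_out([
  [0,-0.8,0,0,-1],
  [0,-0.6,0,0,-1],
  [0,-0.5,0,0,-1],
  [0,0,0,0,-1],
])

```text
t: 7.7
eef_pos: [0.5401, -0.0405, 0.0926]
tool_rot: [-0.0, 0.995, -0.1, 0.002]
contact_force: [2.4, 0.7, 5.3]
gripper_width: 0.151
grasp_force: 41.0
```

```bash
python3 - <<'E'
from h import *
where()
a=imaging.read_camera("scene");b=imaging.read_camera("top")
s=imaging.calibration("scene")
for k,lo,hi in (("g",(50,90,40),(80,255,255)),("r",(0,190,80),(4,255,255))):
    print(k,blobs(a,(210,195,410,280),lo,hi),blobs(b,(240,150,405,215),lo,hi,3))
E
```

```text
t 7.7 jig [0.0014 0.0006 0.0926] toolx off jigx deg 0.1 F [2.4 0.7 5.3] w 0.151 41.036306619644165
g [(np.int32(33), [324.1, 251.4], [321, 249, 7, 6])] [(np.int32(24), [300.8, 166.9], [299, 164, 5, 6])]
r [(np.int32(55), [336.9, 206.7], [333, 203, 9, 8]), (np.int32(14), [318.2, 235.4], [317, 233, 4, 6])] [(np.int32(34), [296.9, 193.2], [294, 190, 7, 7])]
```

Call:
carry_out([
  [0,-0.5,0,0,-1],
  [0,-0.5,0,0,-1],
  [0,-0.4,0,0,-1],
  [0,-0.3,0,0,-1],
  [0,-0.3,0,0,-1],
  [0,-0.3,0,0,-1],
  [0,-0.2,0,0,-1],
  [0,-0.1,0,0,-1],
  [0,0,0,0,-1],
])

```text
t: 8.7
eef_pos: [0.545, -0.017, 0.0926]
tool_rot: [0.0, 0.995, -0.101, 0.002]
contact_force: [1.6, -2.6, 6.8]
gripper_width: 0.154
grasp_force: 41.1
```

```bash
cat > m.py <<'E'
from h import *
where()
a=imaging.read_camera("scene");b=imaging.read_camera("top")
s=imaging.calibration("scene");t=imaging.calibration("top")
j=lambda p:np.round([(p[:2]-O)@X,(p[:2]-O)@Y,p[2]],4)
q=blobs(a,(210,195,410,280),(0,190,80),(4,255,255));r=blobs(b,(240,150,405,215),(0,190,80),(4,255,255),3);print(q,r)
A=max(q)[1];B=max(r)[1];p,e=tri(s,A,t,B);print("pad tri",j(p),e,"scene",j(onz(s,*A,.092)),"top",j(onz(t,*B,.092)))
E
python3 m.py
```

```text
t 8.7 jig [0.0015 0.0246 0.0926] toolx off jigx deg -0.0 F [ 1.6 -2.6  6.8] w 0.154 41.10048472881317
[(np.int32(53), [345.6, 210.0], [342, 206, 8, 9]), (np.int32(10), [326.7, 239.0], [325, 237, 4, 5])] [(np.int32(34), [289.1, 191.8], [286, 189, 7, 7])]
pad tri [-0.0086  0.1042  0.091 ] 0.0007797663025078946 scene [-0.0082  0.1048  0.092 ] top [-0.0087  0.1038  0.092 ]
```

Call:
carry_out([
  [0,-0.2,0,0,-1],
  [0,0,0,0,-1],
])

```text
t: 9.0
eef_pos: [0.5458, -0.0135, 0.0926]
tool_rot: [-0.0, 0.995, -0.101, 0.002]
contact_force: [1.9, 0.2, 6.6]
gripper_width: 0.152
grasp_force: 41.0
```

```bash
python3 m.py
```

```text
t 9.0 jig [0.0015 0.0282 0.0926] toolx off jigx deg 0.07 F [1.9 0.2 6.6] w 0.152 40.95537006855011
[(np.int32(56), [346.9, 210.6], [343, 207, 9, 8]), (np.int32(13), [328.0, 239.4], [326, 237, 5, 6])] [(np.int32(34), [288.3, 191.5], [285, 189, 7, 6])]
pad tri [-0.0083  0.1074  0.0907] 0.0018572370738628083 scene [-0.0079  0.1085  0.092 ] top [-0.0083  0.1064  0.092 ]
```

Call:
carry_out([
  [0,0,0,0,0],
  [0,0,0,0,0],
  [0,0,0,0,0],
  [0,0,0,0,0],
  [0,0,-2,0,0],
  [0,0,-4,0,0],
  [0,0,-4,0,0],
  [-3,4,-2,0,0],
  [-4,3,0,0,0],
  [-4,3,0,0,0],
  [0,0,0,0,0],
])

```text
t: 10.2
eef_pos: [0.4122, -0.09, 0.2089]
tool_rot: [0.001, 0.995, -0.103, -0.003]
contact_force: [1.4, 0.3, -0.3]
gripper_width: 0.505
grasp_force: 0.0
```

```bash
python3 m.py; python3 - <<'E'
from h import *
a=imaging.read_camera("scene");b=imaging.read_camera("top")
f=lambda m:cv2.resize(m[:,:,::-1],None,fx=4,fy=4,interpolation=cv2.INTER_CUBIC)
cv2.imwrite("pics/s4.png",np.hstack([f(a[150:280,300:400]),f(b[150:280,245:345])]))
E
```

```text
t 10.2 jig [-0.1139 -0.0736  0.2089] toolx off jigx deg -0.23 F [ 1.4  0.3 -0.3] w 0.505 0.0
[(np.int32(56), [346.9, 210.6], [343, 207, 9, 8]), (np.int32(12), [327.8, 239.5], [326, 237, 4, 6])] [(np.int32(5), [299.2, 171.2], [299, 170, 2, 4]), (np.int32(33), [288.2, 191.5], [285, 189, 7, 6])]
pad tri [-0.0083  0.1076  0.0908] 0.001549450514137792 scene [-0.0079  0.1085  0.092 ] top [-0.0083  0.1067  0.092 ]
```

View pics/s4.png

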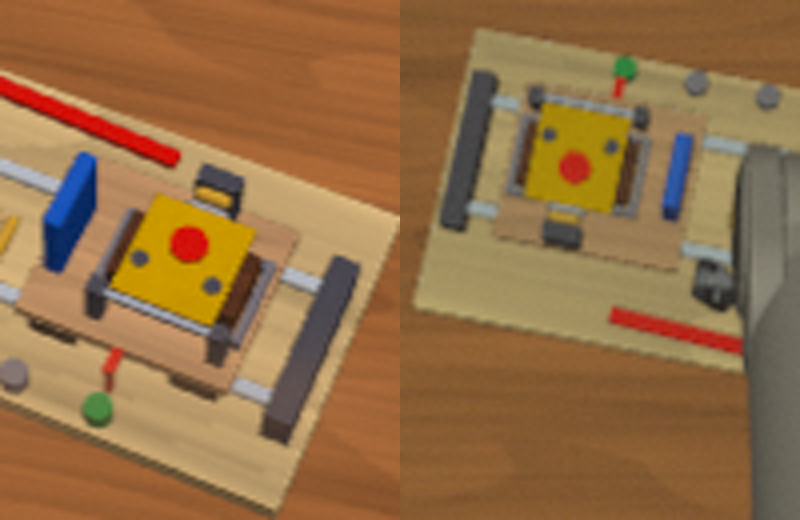

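The pointer (112,350 / 618,95) is level with the green marker (97,408 / 625,68), the flap is shut and the blank is in place. The carrier stayed put on release, about 195 mm from its start, with a gap left before the end block.

```bash
python3 -c "from station import bot;print(bot.hand_in())"
```

```text
the job is handed in; nothing more can be done
None
```

The job is handed in: the flap was pressed shut first, then the carrier was pushed into the green-marker station; the last pictures show it holding there with the gripper clear, the flap still shut and the blank still in the carrier.

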